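# Run out a concentrator's pull handle and hold it at the red band

### The job

The portable oxygen concentrator lies on its face for a check of its telescoping pull handle. Squeeze the grip so that the lock button goes in, draw the handle right out to its stop, then, still squeezing, ease it back (do not let the spring snap it in) until the red bands on the tubes just meet the mouths of the sleeves. Finish there, still holding the grip with the button squeezed in and the handle still, so that I can look at the lock slots; leave the things lying around the unit where they are.

Things in the scene. Friction and masses are not known exactly. Their poses are not given: they have to be found in the camera images.
- concentrator: Cream portable oxygen concentrator, 380 long x 280 wide x 190 mm high as it lies, face down on a thin mat, dark grey back up, two black wheels at the foot end. Heavy: it does not move. Origin on the bench under the middle of its handle end; +x runs along the unit to the wheels, -x is the way the handle pulls out, z up.
- grip: Black grip bar of the U-shaped pull handle: 26 mm deep (x), 150 long (y), 26 high (z). Origin at its centre, 172 mm above the bench; axes as the concentrator's. 14 mm aluminium tubes join it at y = +-55 mm. Stowed, it is 67 mm (in -x) from the concentrator's origin: 46 mm stay free for a finger between bar and sleeve collars (54 mm to the unit's end face), and above and below all is open.
- button_face (a point): Middle of the outer face of the yellow lock button, 40 (y) x 14 mm (z), on the outer (-x) side of the grip bar, at mid-height and mid-length. It stands 6 mm proud of the bar; pinching the bar front to back about its middle presses it flush.
- lock_button (a joint): How far the lock button is pressed in: 0 out, 0.006 m fully in (flush). Sprung: 3 N at first, about 7 N fully in. The lock is free from about 0.004 m. Let out, it locks the handle at 0, 45, 90 or 135 mm of draw (at once or at the next of these that it reaches).
- pull_handle (a joint): How far the handle is drawn out: 0 stowed, 0.135 m at its stop, 0.090 m when the red bands meet the sleeve mouths. A return spring pulls it in with 4 N (stowed) to 6 N (at the stop), with some 1 N of friction.
- red_band (a point): On the handle, midway between the tubes, level with the unit-side edges of the two red bands, 149 mm (in +x) from the grip's centre. Each tube has one red band, 10 mm wide, reaching from this edge towards the grip (the rest of the scale is black lines and rings). Stowed, the bands are hidden in the sleeves.
- sleeve_mouth (a point): Midway between the two sleeve mouths, on their plane: red_band comes to this point when the handle is set right. The cream sleeves, 28 mm wide, run along the unit's back at y = +-55 mm, tops 188 mm above the bench; each ends in a black collar, the mouth, 8 mm out from the unit's handle end.
- screwdriver: Loose screwdriver, red handle, 200 mm long, 26 mm thick, lying along its x; origin under its middle. To be left alone.
- parts_tray: Loose blue parts tray, 120 x 90 x 28 mm; origin under its middle. To be left alone.
- oxygen_cylinder: Small green oxygen cylinder with brass valve, 70 mm thick, 207 mm high, standing loose; origin under its middle. To be left alone.
- filter_cartridge: Loose spare filter, black frame with white pleats, 90 x 60 x 20 mm, lying flat; origin under its middle. To be left alone.

How it is judged (in metres and radians):
On the way, in this order (a step that is already met when the one before it is completed fails the run):
1. the grip is squeezed and the lock button is in, the handle not yet drawn (value of joint lock_button above 0.0045 m and contact force between the fingers and grip above 3 N and value of joint pull_handle below 0.02 m), for 0.1 s.
2. the handle is drawn right out to its stop (value of joint pull_handle above 0.13 m and contact force between the fingers and grip above 3 N), for 0.1 s.
At the end, for the whole second after the job is handed in: The handle has been out to its stop and now stands still at the red bands (drawn out 90 mm, within 5 mm), held by the fingers (over 3 N) with the lock button pressed in (over 4.5 mm of its 6 mm), so that only the hand keeps it there; the four loose things are within 20 mm of where they lay (value of joint pull_handle between 0.085 and 0.095 m and value of joint lock_button above 0.0045 m and contact force between the fingers and grip above 3 N and velocity of joint pull_handle between -0.01 and 0.01 m/s and distance of each of screwdriver, parts_tray, oxygen_cylinder, filter_cartridge from where it was at the start of the episode below 0.02 m); the arm keeps its last pose, push and grip.
It fails at once if the handle snapped in (faster than 0.35 m/s) (velocity of joint pull_handle below -0.35 m/s).
It fails at once if the screwdriver was disturbed (moved over 20 mm) (distance of screwdriver from where it was at the start of the episode above 0.02 m).
It fails at once if the parts tray was disturbed (moved over 20 mm) (distance of parts_tray from where it was at the start of the episode above 0.02 m).
It fails at once if the oxygen cylinder was disturbed (moved over 20 mm) (distance of oxygen_cylinder from where it was at the start of the episode above 0.02 m).
It fails at once if the filter cartridge was disturbed (moved over 20 mm) (distance of filter_cartridge from where it was at the start of the episode above 0.02 m).
It also fails if it takes over 32 s, if anything falls off the work surface, if the arm or the gripper's body presses on something with over 40 N, if the wrist force passes 120 N, or if a joint passes its speed limit or range.

### The arm

A 6-joint arm with a two-finger parallel gripper is mounted at the origin on the work surface. World frame = base frame: x ahead of the robot, y to its left, z up, the work surface at z = 0. Lengths are in m, angles in degrees, forces in N, time in s.
With the tool pointing down it reaches from about 0.3 to 0.75 m from the base axis. Payload 8.5 kg.
Tool frame: the origin (TCP) lies on the centre line of the jaws, within the pads' length; the fingertips stand 19 mm ahead of it and the grasp point (between the pads) is the TCP (env.tcp_to_tips is the z of the fingertips in the tool frame, in m); z points along the fingers, y is the line along which they close (so a half turn about z gives the same grasp; the last joint's range is limited). The gripper opens to 85 mm and grips with 20 to 120 N. Pads are 22 mm wide; open, the fingers measure 114 mm over their backs; the gripper's body (76 mm by 85 mm) begins 54 mm behind the grasp point. The pads swing forward as they close: fully open they stand 13 mm farther back than shut.
Start: joints at [-12.336, 21.807, 74.336, -0, 83.858, -12.336], TCP at [0.55, 0, 0.25] pointing down, gripper open.
Joint ranges: [-178.18, 178.18], [-50.72, 133.34], [12.68, 142.11], [-81.47, 261.47], [9.98, 163.14], [-165.26, 165.26]. Speed limits (degrees/s): [136.94, 136.94, 180, 180, 180, 180].

### API

Orientations are given as a 3x3 rotation matrix whose columns are the frame's x, y, z axes.
In Python, from rig import env gives the robot as it stands.
- The arm moves only by the tool servo_tool, never from a script. Its argument "steps" is a list of rows, each an object of numbers: "tx", "ty", "tz": the shift along the world's x, y, z in cm; "yaw": the turn about the world's z in degrees; "claw": the finger opening in cm, from 0 to 8.54. In form: [{"tx": .., "ty": .., "tz": .., "yaw": .., "claw": ..}, ...]. A call has 1 to 20 rows; each row shifts and turns the commanded pose from where the row before left it; what a row does not reach is not made up. A row lasts 1/10 s, in which the tool goes at most 50 mm and 8.59 degrees, less where a joint would pass 70% of its speed; a pose out of reach is approached as far as the arm can. A call with a gripper value outside its range is refused whole. The fingers move at their own pace and stop on an object; "newtons" is the grip in N (left out, the last holds). Time passes only in rows, so rows that do not move let the fingers close. It gives the time, the measured TCP pose, the force, the opening and the grip force at its end, in the units of the state.
- env.observe(): the state, without advancing time (a new reading comes with each control period).
- env.get_image(name): name is "scene" or "side" or "wrist"; returns (picture, depth): 420x560x3 uint8, red, green, blue; 420x560 float32, m along the optical axis (not along the pixel's ray), 0 where there is no reading.
- env.camera_model(name): a dict with "fovy" (degrees; the focal length in pixels is half the picture's height over the tangent of half this angle, whatever the lens; pixels are square), "cx", "cy" (the principal point, pixels), "T" (4x4, takes a point from camera to world coordinates). Camera axes: x right, y down, z forward; pixel columns grow to the right and rows downward; lengths in m; the calibration is good to about 2 mm. A picture is of the moment at which its call begins: read the wrist's pose just before it. camera_model takes no time and is no camera call; for the wrist camera it gives the pose at the moment of the call.
- env.close_job(): hands the job in; it is judged then, once.
The state is a dict: "time_s": time; "q": joint angles; "qvel": joint speeds; "joint_efforts": joint torques, N m; "position": TCP position; "tool_rot": TCP orientation; "ft_force": force on the tool from outside, world axes, zero at the start; "wrist_torque": the same for the moment, N m; "grip_width": finger opening in m; "gripper_force": force on a finger pad.
Only numpy, scipy, OpenCV 4.12 (cv2) and the standard library are available. Lean on these libraries where they do the work, as an engineer would, in place of code of your own. Each camera call takes 0.05 s, during which the arm holds its last target. There are 200 camera calls.

## Working session

There is one attempt and no reset: what is moved stays moved. The work goes in short steps, Python scripts to look and compute and a tool call to move; the robot and the scene stay as the last step left them, time stands still between calls to the robot, and variables do not carry over. Pictures are saved under pics/ and viewed, at most 10 in all, crops included, and the job is handed in when it is done.

Besides the shell and the picture viewer there is one more tool, called after "Request:" as name(argument=value, ...) on one line, values as JSON. servo_tool: Moves the arm, as the interface text tells. Its arguments: {"type":"object","properties":{"steps":{"type":"array"},"newtons":{"type":"number"}},"required":["steps"]}

```bash
mkdir -p pics
cat > h.py <<'E'
import numpy as np,cv2
from rig import env
def grab(n,f):
    m=env.camera_model(n); im,d=env.get_image(n)
    cv2.imwrite('pics/'+f+'.png',im[:,:,::-1]); np.savez('pics/'+f+'.npz',im=im,d=d,T=m['T'],k=[m['fovy'],m['cx'],m['cy']])
    return load(f)
def load(f):
    z=np.load('pics/'+f+'.npz'); im,d,T=z['im'],z['d'],z['T']; fy,cx,cy=z['k']
    F=im.shape[0]/2/np.tan(np.radians(fy)/2)
    v,u=np.mgrid[:im.shape[0],:im.shape[1]]
    P=np.stack([(u-cx)/F*d,(v-cy)/F*d,d],-1)@T[:3,:3].T+T[:3,3]
    return im,d,P,T
E
python3 - <<'E'
from h import *
for n in('scene','side','wrist'):
    im,d,P,T=grab(n,n+'0'); print(n,T.round(3).tolist(),(d>0).mean())
a=[cv2.imread(f'pics/{n}0.png') for n in('scene','side')]
E
```

```text
scene [[-0.867, 0.345, -0.36, 0.911], [0.499, 0.624, -0.602, 0.631], [0.017, -0.701, -0.713, 0.809], [0.0, 0.0, 0.0, 1.0]] 0.9960841836734694
side [[0.918, -0.295, 0.266, 0.328], [-0.397, -0.678, 0.618, -0.525], [-0.002, -0.673, -0.74, 0.822], [0.0, 0.0, 0.0, 1.0]] 0.9959353741496598
wrist [[1.0, -0.001, -0.002, 0.55], [-0.001, -0.946, -0.324, 0.085], [-0.001, 0.324, -0.946, 0.373], [0.0, 0.0, 0.0, 1.0]] 0.996109693877551
```

View pics/scene0.png

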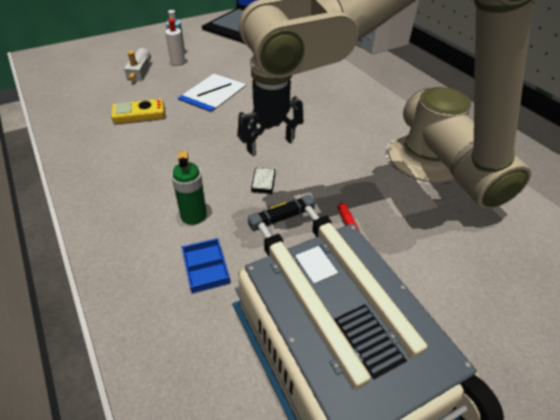

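View pics/side0.png

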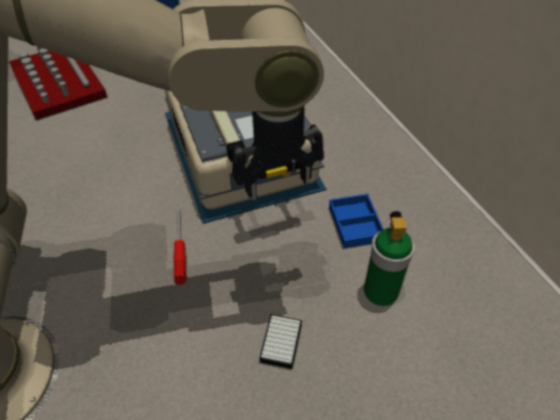

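The scene view shows the grip bar at (283,213) with its sleeves running to lower right. The cylinder is at (188,190), the tray at (205,265), the filter at (263,180) and the screwdriver at (347,215). The side view shows the yellow button at (276,171), behind the gripper. Next I measure from the depth.

Run:
```python
from h import *
for f in('scene0','side0'):
    im,d,P,T=load(f); hsv=cv2.cvtColor(im,cv2.COLOR_RGB2HSV); H,S,V=hsv[...,0].astype(int),hsv[...,1].astype(int),hsv[...,2].astype(int)
    z=P[...,2]; ok=d>0
    def rep(n,m):
        k,l,s,c=cv2.connectedComponentsWithStats(m.astype(np.uint8))
        for i in range(1,k):
            if s[i,4]>25:
                q=P[l==i]; r=cv2.minAreaRect((q[:,:2]*1000).astype(np.float32)); print(f,n,s[i,4],c[i].round(),'med',np.median(q,0).round(3),'rect',np.round(r[0]),np.round(r[1]),round(r[2],1),'z',np.percentile(q[:,2],[5,95]).round(3))
    rep('yellow',ok&(H>20)&(H<32)&(S>150)&(z>.12)&(z<.25))
    rep('sleeve',ok&(z>.18)&(z<.2)&(H>12)&(H<35)&(S>35)&(S<140)&(V>110)&(P[...,1]>.05))
    rep('bar',ok&(z>.15)&(z<.195)&(V<75)&(P[...,1]<.25))
    rep('blue',ok&(H>105)&(H<125)&(S>150)&(z<.05))
    rep('green',ok&(H>45)&(H<80)&(S>100)&(z<.25)&(z>.02)&(P[...,0]<.9))
    rep('red',ok&((H<6)|(H>174))&(S>170)&(z<.05))
    rep('filt',ok&(z>.012)&(z<.03)&(S<60))
```

```text
scene0 yellow 31 [278. 206.] med [0.594 0.111 0.18 ] rect [595. 111.] [12. 39.] 84.9 z [0.176 0.184]
scene0 sleeve 599 [462. 126.] med [0.041 0.098 0.188] rect [ 42. 101.] [160.  71.] 51.5 z [0.181 0.196]
scene0 sleeve 206 [513. 166.] med [0.061 0.275 0.194] rect [ 58. 277.] [95. 45.] 9.0 z [0.182 0.199]
scene0 sleeve 1011 [375. 292.] med [0.556 0.384 0.185] rect [550. 352.] [293.  29.] 86.9 z [0.181 0.188]
scene0 sleeve 998 [320. 315.] med [0.665 0.369 0.185] rect [659. 346.] [294.  30.] 86.4 z [0.181 0.188]
scene0 bar 514 [455.   9.] med [-0.595 -0.502  0.169] rect [-595. -535.] [286.  21.] 89.3 z [0.152 0.192]
scene0 bar 466 [544.  49.] med [-0.595 -0.1    0.172] rect [-594. -100.] [137.  17.] 89.4 z [0.153 0.193]
scene0 bar 106 [420. 112.] med [ 0.065 -0.018  0.171] rect [ 63. -22.] [50.  7.] 68.2 z [0.153 0.189]
scene0 bar 310 [475. 167.] med [0.114 0.221 0.166] rect [109. 213.] [75. 22.] 71.1 z [0.151 0.191]
scene0 bar 89 [185. 168.] med [ 0.719 -0.1    0.17 ] rect [ 718. -108.] [39. 25.] 66.5 z [0.165 0.194]
scene0 bar 43 [189. 177.] med [ 0.715 -0.088  0.154] rect [720. -94.]
[... 3015 characters left out ...]
de0 red 2875 [57. 86.] med [0.215 0.803 0.029] rect [219. 874.] [194. 301.] 8.6 z [0.011 0.032]
side0 red 460 [179. 263.] med [0.37  0.087 0.023] rect [372.  97.] [99. 22.] 74.8 z [0.014 0.026]
side0 filt 1293 [472.  83.] med [1.306 0.356 0.021] rect [1306.  491.] [924.  13.] 90.0 z [0.013 0.029]
side0 filt 68 [281. 190.] med [0.637 0.193 0.024] rect [636. 193.] [  8. 116.] 87.8 z [0.018 0.029]
side0 filt 61 [229. 203.] med [0.515 0.199 0.024] rect [514. 199.] [  8. 102.] 85.7 z [0.02  0.028]
side0 filt 83 [179. 223.] med [0.397 0.193 0.015] rect [398. 200.] [91.  6.] 76.7 z [0.013 0.017]
side0 filt 1599 [281. 340.] med [ 0.49  -0.144  0.018] rect [ 492. -141.] [92. 60.] 54.3 z [0.015 0.021]
```

View pics/wrist0.png

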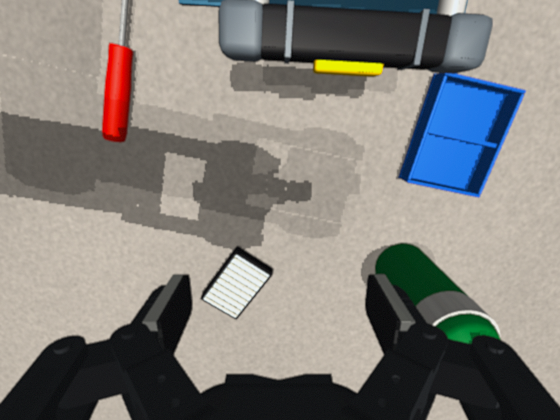

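The wrist view shows the bar centred near (355,38) with its yellow button at (348,68). It also shows the cylinder and tray on the right, and the filter and screwdriver on the left. Next I get the axis and the grip centre precisely.

Run:
```python
from h import *
im,d,P,T=load('wrist0'); hsv=cv2.cvtColor(im,cv2.COLOR_RGB2HSV).astype(int)
z=P[...,2]; v,u=np.mgrid[:420,:560]
Y=(abs(hsv[...,0]-27)<6)&(hsv[...,1]>150)&(z>.12)
print('yel',np.median(P[Y],0),P[Y].min(0),P[Y].max(0))
B=(z>.155)&(z<.2)&(v<75)&(u>200)&(u<510)
q=P[B&(z>.181)]; r=cv2.minAreaRect((q[:,:2]*1000).astype(np.float32)); print('bar top',r,np.median(q,0),len(q))
for x0 in range(500,700,10):
    s=P[B&(abs(P[...,0]*1000-x0)<5)]
    if len(s)>5: print(x0,s[:,1].min().round(4),s[:,1].max().round(4),np.percentile(s[:,2],[5,50,95]).round(3))
im,d,P,T=load('scene0'); hsv=cv2.cvtColor(im,cv2.COLOR_RGB2HSV).astype(int); z=P[...,2]
L=(z>.18)&(z<.195)&(hsv[...,0]>12)&(hsv[...,0]<35)&(hsv[...,1]>35)&(hsv[...,1]<140)&(hsv[...,2]>110)&(P[...,1]>.05)
for lo,hi in((.5,.605),(.605,.72)):
    q=P[L&(P[...,0]>lo)&(P[...,0]<hi)][:,:2]; print(cv2.fitLine(q.astype(np.float32),cv2.DIST_HUBER,0,.001,.001).ravel(),q.min(0),q.max(0))
B=(z>.178)&(z<.192)&(P[...,0]>.5)&(P[...,0]<.68)&(P[...,1]<.148)&(P[...,1]>.08)
q=P[B]; print('scene bar',cv2.minAreaRect((q[:,:2]*1000).astype(np.float32)))
```

```text
yel [0.59000692 0.10805746 0.17867492] [0.55033125 0.08519752 0.16666104] [0.61418091 0.11240883 0.3734919 ]
bar top ((591.5946655273438, 123.93401336669922), (28.05453109741211, 148.3553466796875), 86.83993530273438) [0.59087677 0.12374697 0.18501742] 14224
520 0.1137 0.1397 [0.18  0.185 0.187]
530 0.1131 0.1401 [0.177 0.186 0.187]
540 0.1131 0.1431 [0.175 0.185 0.187]
550 0.1128 0.1397 [0.176 0.185 0.186]
560 0.1125 0.1396 [0.176 0.185 0.186]
570 0.106 0.1385 [0.175 0.185 0.186]
580 0.1054 0.1381 [0.178 0.184 0.186]
590 0.1049 0.1371 [0.178 0.184 0.186]
600 0.1045 0.1364 [0.178 0.184 0.186]
610 0.1044 0.136 [0.178 0.185 0.186]
620 0.1092 0.1355 [0.176 0.185 0.186]
630 0.1087 0.1356 [0.175 0.185 0.186]
640 0.1075 0.1433 [0.173 0.184 0.186]
650 0.1065 0.1419 [0.176 0.186 0.187]
660 0.1064 0.1348 [0.181 0.186 0.187]
670 0.1214 0.1301 [0.183 0.184 0.185]
[0.0334467  0.9994405  0.56176436 0.39655256] [0.52755861 0.20546217] [0.57127205 0.49818362]
[0.02334855 0.99972737 0.66779965 0.3713967 ] [0.63478287 0.19862003] [0.68058836 0.49238976]
scene bar ((592.2451171875, 126.19886779785156), (36.792911529541016, 148.4510498046875), 89.51849365234375)
```

Request:
servo_tool(steps=[{"tx":0.4,"ty":1.1,"yaw":8,"claw":6.5},{"tx":0.4,"ty":1.1,"yaw":8,"claw":6.5},{"tx":0.4,"ty":1.1,"yaw":8,"claw":6.5},{"tx":0.4,"ty":1.1,"yaw":8,"claw":6.5},{"tx":0.4,"ty":1.1,"yaw":8,"claw":6.5},{"tx":0.4,"ty":1.1,"yaw":8,"claw":6.5},{"tx":0.4,"ty":1.1,"yaw":8,"claw":6.5},{"tx":0.4,"ty":1.1,"yaw":8,"claw":6.5},{"tx":0.4,"ty":1.1,"yaw":8,"claw":6.5},{"tx":0.4,"ty":1.1,"yaw":8,"claw":6.5},{"tx":0.1,"ty":1.1,"yaw":7,"claw":6.5},{"claw":6.5},{"claw":6.5}], newtons=40)

```text
invalid input at $.steps[0]: expected keys tx, ty, tz, yaw, claw
```

Run:
```python
from h import *
s=env.observe(); print(s['position'],s['tool_rot'],s['q'],s['grip_width'],s['time_s'])
im,d,P,T=grab('wrist','wrist1'); z=P[...,2]; hsv=cv2.cvtColor(im,cv2.COLOR_RGB2HSV).astype(int)
Y=(abs(hsv[...,0]-27)<6)&(hsv[...,1]>150)&(z>.12)&(z<.2)
print('yel',Y.sum(), Y.any() and (np.median(P[Y],0),P[Y].min(0),P[Y].max(0)))
q=P[(z>.18)&(z<.19)&(abs(P[...,0]-.59)<.05)&(P[...,1]<.148)&(P[...,1]>.09)]
print(len(q),cv2.minAreaRect((q[:,:2]*1000).astype(np.float32)))
```

```text
[5.49809074e-01 2.00142880e-05 2.49878838e-01] [[ 2.24882788e-06  9.99999464e-01 -1.03535506e-03]
 [ 9.99999981e-01 -2.04753818e-06  1.94417128e-04]
 [ 1.94414904e-04 -1.03535548e-03 -9.99999445e-01]] [-1.23370074e+01  2.18321792e+01  7.43704014e+01 -1.80301087e-03
  8.38577511e+01 -1.23366905e+01] 0.08558427941332575 0.15
yel 1004 (array([0.58988003, 0.1080839 , 0.17873365]), array([0.57057173, 0.10416139, 0.16574844]), array([0.61401088, 0.11246504, 0.18183651]))
9765 ((589.7408447265625, 121.76094818115234), (31.823379516601562, 101.19684600830078), 86.79273223876953)
```

View pics/wrist1.png

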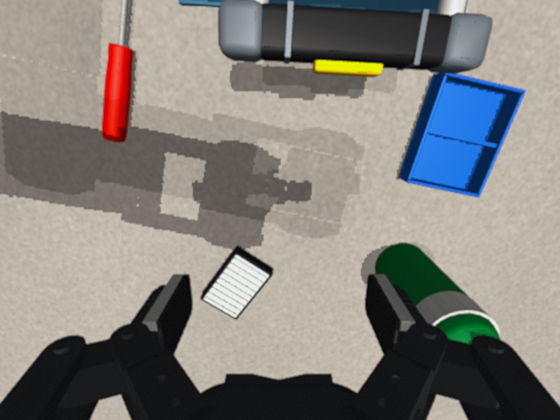

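The move was refused because every row needs all five keys, so the picture is the same as before. I confirmed that the tool closes along world x, so a yaw of +87 is right.

Request:
servo_tool(steps=[{"tx":0.4,"ty":1.1,"tz":0,"yaw":8,"claw":6.5},{"tx":0.4,"ty":1.1,"tz":0,"yaw":8,"claw":6.5},{"tx":0.4,"ty":1.1,"tz":0,"yaw":8,"claw":6.5},{"tx":0.4,"ty":1.1,"tz":0,"yaw":8,"claw":6.5},{"tx":0.4,"ty":1.1,"tz":0,"yaw":8,"claw":6.5},{"tx":0.4,"ty":1.1,"tz":0,"yaw":8,"claw":6.5},{"tx":0.4,"ty":1.1,"tz":0,"yaw":8,"claw":6.5},{"tx":0.4,"ty":1.1,"tz":0,"yaw":8,"claw":6.5},{"tx":0.4,"ty":1.1,"tz":0,"yaw":8,"claw":6.5},{"tx":0.4,"ty":1.1,"tz":0,"yaw":8,"claw":6.5},{"tx":0.1,"ty":1.1,"tz":0,"yaw":7,"claw":6.5},{"tx":0,"ty":0,"tz":0,"yaw":0,"claw":6.5},{"tx":0,"ty":0,"tz":0,"yaw":0,"claw":6.5}], newtons=40)

```text
time_s: 1.5
position: [0.5909, 0.1209, 0.2501]
tool_rot: [[-0.998, 0.055, -0.0], [0.055, 0.998, -0.0], [0.0, -0.0, -1.0]]
ft_force: [0.3, -0.3, 0.3]
grip_width: 0.0652
gripper_force: 0.0
```

Run:
```python
from h import *
s=env.observe(); print(s['position'],s['tool_rot'].round(4) if hasattr(s['tool_rot'],'round') else s['tool_rot'],s['q'],s['grip_width'],s['time_s'],s['ft_force'])
im,d,P,T=grab('wrist','wrist2')
```

```text
[0.59087419 0.12085935 0.25013928] [[-9.985e-01  5.530e-02 -4.000e-04]
 [ 5.530e-02  9.985e-01 -2.000e-04]
 [ 4.000e-04 -2.000e-04 -1.000e+00]] [ 3.29597835e-01  2.72521163e+01  6.53703330e+01 -1.00226081e-02
  8.74020458e+01 -8.65013117e+01] 0.06518516673114878 1.5 [ 0.33166223 -0.29401389  0.25802165]
```

View pics/wrist2.png

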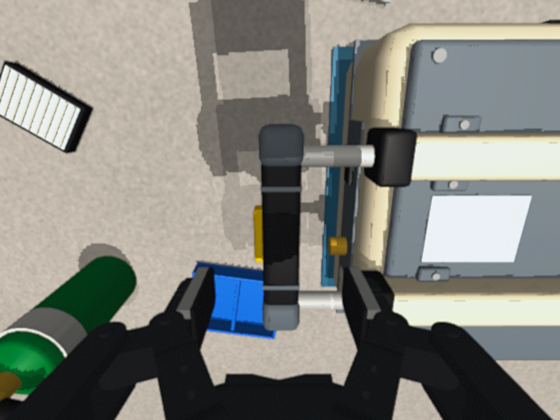

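The bar at col 281 sits midway between the jaws and is aligned with them, with the yellow button at (259,235). I descend and squeeze.

Request:
servo_tool(steps=[{"tx":0,"ty":0,"tz":-2,"yaw":0,"claw":6.5},{"tx":0,"ty":0,"tz":-2,"yaw":0,"claw":6.5},{"tx":0,"ty":0,"tz":-2,"yaw":0,"claw":6.5},{"tx":0,"ty":0,"tz":-1.8,"yaw":0,"claw":6.5},{"tx":0,"ty":0,"tz":0,"yaw":0,"claw":6.5},{"tx":0,"ty":0.3,"tz":0,"yaw":0,"claw":4},{"tx":0,"ty":0,"tz":0,"yaw":0,"claw":4},{"tx":0,"ty":0,"tz":0,"yaw":0,"claw":2},{"tx":0,"ty":0,"tz":0,"yaw":0,"claw":2},{"tx":0,"ty":0,"tz":0,"yaw":0,"claw":2},{"tx":0,"ty":0,"tz":0,"yaw":0,"claw":2},{"tx":0,"ty":0,"tz":0,"yaw":0,"claw":2}], newtons=40)

```text
time_s: 2.75
position: [0.5915, 0.1226, 0.174]
tool_rot: [[-0.999, 0.053, 0.002], [0.053, 0.999, -0.003], [-0.003, -0.002, -1.0]]
ft_force: [-2.3, -8.4, 6.3]
grip_width: 0.0257
gripper_force: 41.4
```

The opening is 25.7 mm, so the button is flush, at 41 N of grip. Now I draw the handle out.

Request:
servo_tool(steps=[{"tx":-0.03,"ty":-0.5,"tz":0,"yaw":0,"claw":2},{"tx":-0.05,"ty":-1,"tz":0,"yaw":0,"claw":2},{"tx":-0.05,"ty":-1,"tz":0,"yaw":0,"claw":2},{"tx":-0.05,"ty":-1,"tz":0,"yaw":0,"claw":2},{"tx":-0.05,"ty":-1,"tz":0,"yaw":0,"claw":2},{"tx":-0.05,"ty":-1,"tz":0,"yaw":0,"claw":2},{"tx":-0.05,"ty":-1,"tz":0,"yaw":0,"claw":2},{"tx":-0.05,"ty":-1,"tz":0,"yaw":0,"claw":2},{"tx":-0.05,"ty":-1,"tz":0,"yaw":0,"claw":2},{"tx":-0.05,"ty":-1,"tz":0,"yaw":0,"claw":2},{"tx":-0.05,"ty":-1,"tz":0,"yaw":0,"claw":2},{"tx":-0.05,"ty":-1,"tz":0,"yaw":0,"claw":2},{"tx":-0.05,"ty":-0.8,"tz":0,"yaw":0,"claw":2},{"tx":0,"ty":-0.4,"tz":0,"yaw":0,"claw":2},{"tx":0,"ty":0,"tz":0,"yaw":0,"claw":2},{"tx":0,"ty":0,"tz":0,"yaw":0,"claw":2}])

```text
time_s: 4.35
position: [0.5848, -0.0022, 0.174]
tool_rot: [[-0.999, 0.052, 0.002], [0.052, 0.999, 0.001], [-0.002, 0.001, -1.0]]
ft_force: [-2.9, 4.9, 5.8]
grip_width: 0.0255
gripper_force: 41.3
```

Request:
servo_tool(steps=[{"tx":-0.03,"ty":-0.4,"tz":0,"yaw":0,"claw":2},{"tx":-0.02,"ty":-0.4,"tz":0,"yaw":0,"claw":2},{"tx":0,"ty":-0.3,"tz":0,"yaw":0,"claw":2},{"tx":0,"ty":0,"tz":0,"yaw":0,"claw":2},{"tx":0,"ty":0,"tz":0,"yaw":0,"claw":2}])

```text
time_s: 4.85
position: [0.5842, -0.0125, 0.174]
tool_rot: [[-0.999, 0.052, 0.002], [0.052, 0.999, 0.002], [-0.002, 0.002, -1.0]]
ft_force: [-2.6, 9.0, 7.0]
grip_width: 0.0252
gripper_force: 41.6
```

Run:
```python
from h import *
s=env.observe(); print(s['position'],s['ft_force'],s['grip_width'])
for n in('scene','side','wrist'): grab(n,n+'3')
a=cv2.imread('pics/scene3.png')[150:270,220:380]; b=cv2.imread('pics/wrist3.png')
cv2.imwrite('pics/c3.png',np.vstack([cv2.resize(a,(420,315)),cv2.resize(b,(420,285))]))
```

```text
[ 0.58424206 -0.01248173  0.17397678] [-2.57757317  9.01034627  7.01982247] 0.025242744954140806
```

View pics/c3.png

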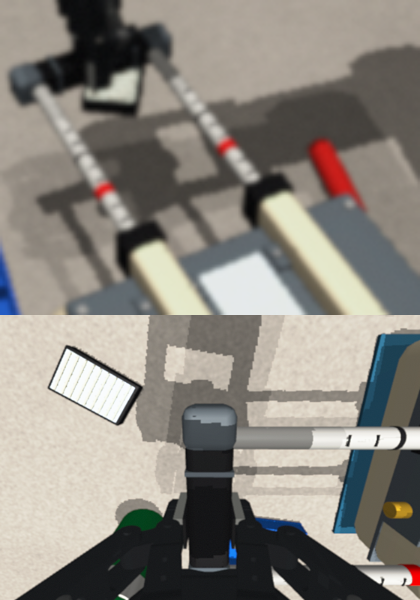

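The composite shows the handle drawn out, with the red bands clear of the black collars in the scene crop at (105,190) and (227,146). TCP travel is 135 mm. I push a little more to confirm the stop, and measure the gap between bands and collars.

Request:
servo_tool(steps=[{"tx":0,"ty":-0.3,"tz":0,"yaw":0,"claw":2},{"tx":0,"ty":0,"tz":0,"yaw":0,"claw":2},{"tx":0,"ty":0,"tz":0,"yaw":0,"claw":2}])

```text
time_s: 5.3
position: [0.5842, -0.0126, 0.1739]
tool_rot: [[-0.999, 0.051, 0.002], [0.051, 0.999, 0.007], [-0.002, 0.007, -1.0]]
ft_force: [-1.0, 22.6, 7.7]
grip_width: 0.0255
gripper_force: 41.9
```

```bash
cat >> h.py <<'E'
def gap(f,pr=True):
    im,d,P,T=load(f); hsv=cv2.cvtColor(im,cv2.COLOR_RGB2HSV).astype(int); z=P[...,2]
    a=np.array([-.053,-.9986]); t=P[...,:2]@a
    R=((hsv[...,0]<6)|(hsv[...,0]>174))&(hsv[...,1]>130)&(z>.16)&(z<.19)&(P[...,0]>.5)&(P[...,0]<.7)
    K=(hsv[...,2]<75)&(z>.183)&(z<.2)&(P[...,1]>.15)&(P[...,1]<.22)&(P[...,0]>.5)&(P[...,0]<.7)
    for lo,hi in((.5,.59),(.6,.7)):
        r=t[R&(P[...,0]>lo)&(P[...,0]<hi)]; k=t[K&(P[...,0]>lo)&(P[...,0]<hi)]
        if len(r)>3 and len(k)>3: print(f,lo,'band',np.percentile(r,[2,50,98]).round(4),len(r),'mouth',np.percentile(k,98).round(4),'gap',(np.percentile(r,2)-np.percentile(k,98)).round(4))
E
python3 - <<'E'
from h import *
s=env.observe(); print(s['position'],s['ft_force'])
for n in('scene','side','wrist'): grab(n,n+'4'); gap(n+'4')
E
```

```text
[ 0.58424027 -0.01260649  0.17391535] [-1.01447146 22.63954125  7.7099263 ]
scene4 0.5 band [-0.1679 -0.1632 -0.1592] 23 mouth -0.2172 gap 0.0493
scene4 0.6 band [-0.167  -0.1641 -0.1593] 24 mouth -0.2169 gap 0.0499
side4 0.5 band [-0.1677 -0.1637 -0.159 ] 23 mouth -0.2106 gap 0.0429
```

The stop is confirmed: the force rose to 22.6 N with no travel. I ease back 45 mm, to TCP y ≈ 0.0323.

Request:
servo_tool(steps=[{"tx":0,"ty":0.3,"tz":0,"yaw":0,"claw":2},{"tx":0.02,"ty":0.3,"tz":0,"yaw":0,"claw":2},{"tx":0.02,"ty":0.3,"tz":0,"yaw":0,"claw":2},{"tx":0.02,"ty":0.3,"tz":0,"yaw":0,"claw":2},{"tx":0.02,"ty":0.3,"tz":0,"yaw":0,"claw":2},{"tx":0.02,"ty":0.3,"tz":0,"yaw":0,"claw":2},{"tx":0.02,"ty":0.3,"tz":0,"yaw":0,"claw":2},{"tx":0.02,"ty":0.3,"tz":0,"yaw":0,"claw":2},{"tx":0.02,"ty":0.3,"tz":0,"yaw":0,"claw":2},{"tx":0.02,"ty":0.3,"tz":0,"yaw":0,"claw":2},{"tx":0.02,"ty":0.3,"tz":0,"yaw":0,"claw":2},{"tx":0.02,"ty":0.3,"tz":0,"yaw":0,"claw":2},{"tx":0.02,"ty":0.3,"tz":0,"yaw":0,"claw":2},{"tx":0,"ty":0.3,"tz":0,"yaw":0,"claw":2},{"tx":0,"ty":0.3,"tz":0,"yaw":0,"claw":2},{"tx":0,"ty":0,"tz":0,"yaw":0,"claw":2},{"tx":0,"ty":0,"tz":0,"yaw":0,"claw":2}])

```text
time_s: 7.15
position: [0.5865, 0.0295, 0.1739]
tool_rot: [[-0.999, 0.052, 0.002], [0.052, 0.999, 0.002], [-0.002, 0.002, -1.0]]
ft_force: [-4.0, 6.7, 7.1]
grip_width: 0.0253
gripper_force: 41.9
```

Run:
```python
from h import *
s=env.observe(); print(s['position'],s['ft_force'],s['grip_width'])
for n in('scene','side','wrist'): grab(n,n+'5'); gap(n+'5')
```

```text
[0.58651085 0.02947029 0.17392781] [-4.00686707  6.67088144  7.13507802] 0.02527267534316402
scene5 0.5 band [-0.2188 -0.2053 -0.2012] 23 mouth -0.2176 gap -0.0013
scene5 0.6 band [-0.2188 -0.206  -0.2009] 24 mouth -0.2174 gap -0.0014
side5 0.5 band [-0.2157 -0.2095 -0.1936] 49 mouth -0.2112 gap -0.0045
```

Request:
servo_tool(steps=[{"tx":0.01,"ty":0.1,"tz":0,"yaw":0,"claw":2},{"tx":0.01,"ty":0.1,"tz":0,"yaw":0,"claw":2},{"tx":0,"ty":0.08,"tz":0,"yaw":0,"claw":2},{"tx":0,"ty":0,"tz":0,"yaw":0,"claw":2},{"tx":0,"ty":0,"tz":0,"yaw":0,"claw":2},{"tx":0,"ty":0,"tz":0,"yaw":0,"claw":2}])

```text
time_s: 7.9
position: [0.5866, 0.032, 0.1739]
tool_rot: [[-0.999, 0.052, 0.001], [0.052, 0.999, 0.002], [-0.001, 0.002, -1.0]]
ft_force: [-4.1, 5.3, 7.5]
grip_width: 0.0255
gripper_force: 42.0
```

Run:
```python
from h import *
s=env.observe(); print(s['position'],s['ft_force'],s['grip_width'])
grab('scene','scene6'); gap('scene6'); grab('wrist','wrist6')
a=cv2.imread('pics/scene6.png')[150:270,220:380]; b=cv2.imread('pics/wrist6.png')
cv2.imwrite('pics/c6.png',np.vstack([cv2.resize(a,(420,315),interpolation=2),cv2.resize(b,(420,285))]))
```

```text
[0.5866458  0.03200054 0.17390558] [-4.10102482  5.30082831  7.49939103] 0.02553209306962795
scene6 0.5 band [-0.2201 -0.2158 -0.2048] 13 mouth -0.217 gap -0.0031
scene6 0.6 band [-0.2192 -0.2082 -0.2038] 13 mouth -0.2168 gap -0.0024
```

View pics/c6.png

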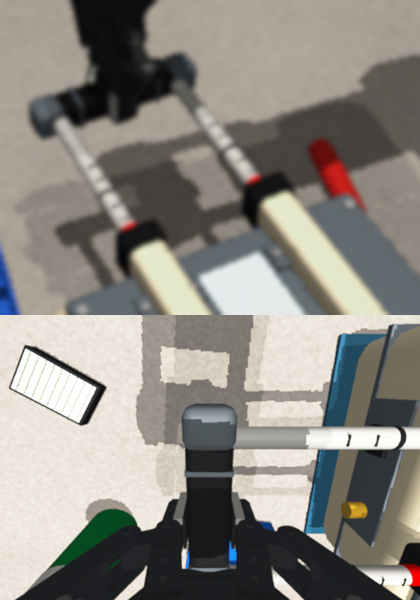

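The red bands sit at the collars in the scene crop, at (127,226) and (253,180), with their inner edges at the mouths. By travel, the handle is drawn about 90.4 mm and is still, and the button is flush. I hand in.

```bash
python3 -c "
from rig import env
print(env.close_job())"
```

```text
the job is handed in; nothing more can be done
None
```

The job is handed in: by TCP travel the handle stands about 90.4 mm out with its red bands at the sleeve mouths, held still at about 42 N with the button flush; it was drawn to its stop first, and nothing around the unit was touched.

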